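Tuck the drip strip under the glazing table's apron and hold it down

ROBOT

A 6-joint arm with a two-finger parallel gripper is mounted at the origin on the work surface. World frame = base frame: x ahead of the robot, y to its left, z up, the work surface at z = 0. Lengths are in m, angles in degrees, forces in N, time in s.
With the tool pointing down it reaches from about 0.3 to 0.95 m from the base axis. Payload 3.1 kg.
Tool frame: the origin (TCP) lies on the centre line of the jaws, within the pads' length; the fingertips stand 19 mm ahead of it and the grasp point (between the pads) is the TCP (manip.nose_length is the distance from the TCP to the fingertips, in m); y points along the fingers, x is the direction in which the jaws open and shut, and the axes are right-handed (so a half turn about y gives the same grasp; the last joint's range is limited). The gripper opens to 85 mm and grips with 20 to 120 N. Pads are 22 mm wide; open, the fingers measure 114 mm over their backs; the gripper's body (76 mm by 85 mm) begins 54 mm behind the grasp point. The pads swing forward as they close: fully open they stand 13 mm farther back than shut.
Start: joints at [-75.842, 17.653, 93.61, -0, 68.738, -3.994], TCP at [0.195, -0.594, 0.25] pointing down, gripper open.
Joint ranges: [-175.34, 175.34], [-45.06, 112.39], [2.9, 150.54], [-68.45, 248.45], [3.09, 151.38], [-168.51, 168.51]. Speed limits (degrees/s): [159.86, 159.86, 180, 180, 180, 180].

INTERFACE

Orientations are given as a 3x3 rotation matrix whose columns are the frame's x, y, z axes.
In Python, from workcell import manip gives the robot as it stands.
- The arm moves only by the tool arm_command, never from a script. Its argument "increments" is a list of rows, each a list of 4 numbers: the shift along the tool's x, y, z in m, then the turn about the tool's y in degrees. A call has 1 to 20 rows; each row is the pose to reach, as a shift and turn from the pose commanded when the call began, along the tool's axes at that moment; what a row does not reach only later rows make up. A row lasts 1/12 s, in which the tool goes at most 41.7 mm and 7.16 degrees, less where a joint would pass 70% of its speed; a pose out of reach is approached as far as the arm can. A call with a gripper value outside its range is refused whole. "fingers" is the finger opening in m, from 0 to 0.0854, set as the call begins (left out, the last holds). The fingers move at their own pace and stop on an object; "squeeze" is the grip in N (left out, the last holds). Time passes only in rows, so rows that repeat a pose let the fingers close. It gives the time, the measured TCP pose, the force and the opening at its end, in the units of the state.
- manip.state(): the state, without advancing time (a new reading comes with each control period).
- manip.snapshot(name): name is "scene" or "top"; returns the picture (384x512x3 uint8, red, green, blue); there is no depth.
- manip.calibration(name): a dict with "fx", "fy", "cx", "cy" (pixels), "T" (4x4, takes a point from camera to world coordinates). Camera axes: x right, y down, z forward; pixel columns grow to the right and rows downward; lengths in m; the calibration is good to about 2 mm. A picture is of the moment at which its call begins. calibration takes no time and is no camera call.
- manip.hand_in(): hands the job in, once; it reports no verdict.
The state is a dict: "clock": time; "joint_positions": joint angles; "joint_velocities": joint speeds; "effort": joint torques, N m; "eef_pos": TCP position; "orientation": TCP orientation; "contact_force": force on the tool from outside, world axes, zero at the start; "wrist_torque": the same for the moment, N m; "width": finger opening in m.
Only numpy, scipy, OpenCV 4.12 (cv2) and the standard library are available. Lean on these libraries where they do the work, as an engineer would, in place of code of your own. Each camera call takes 0.05 s, during which the arm holds its last target. There are 200 camera calls.

TASK

Lift the long drip strip out of the grey dough tray and tuck the back edge of its flat leaf about 3 cm under the lower edge of the glazing table's hinged drip apron, along the strip's whole length and between the apron's two rubber feet, without lifting the apron. Finish with the gripper still on the strip, holding it pressed flat on the counter with a steady push of one to two kilos, ready to be taped down. Leave the short piece in the tray and the other things on the counter where they are.

Things in the scene. Friction and masses are not known exactly. Their poses are not given: they have to be found in the camera images.
- strip_lip (a point): Drip strip: loose aluminium L-profile, 200 mm long in its y, 0.22 kg. Upright front lip 10 mm thick in x, 36 mm high; flat leaf 4 mm thick from the lip to its +x, back edge 90 mm from this point. The point: centre of the lip, 18 mm above the underside; z up. Lies leaf-down in the tray, +x pointing away from the robot, at least 30 mm free in front of the lip.
- edge_left (a point): Left (+y) end of the underside of the strip's back edge: 90 mm in +x, 100 mm in +y and 18 mm below strip_lip, in the strip's axes (the same axes as strip_lip).
- edge_right (a point): Right (-y) end of the underside of the strip's back edge: 90 mm in +x, 100 mm in -y and 18 mm below strip_lip.
- lap (a point): Middle of the lower edge (underside) of the drip apron, 11 mm above the counter; does not move with the apron. x points in under the apron, away from the robot; y along the edge; z up. Apron: steel sheet 340 mm wide, rising at 25 degrees to its hinge 127 mm in +x. Below it 11 mm slot, open counter 120 mm deep. Its rubber feet, 16 mm across, are 153 mm to either side, 14 mm behind the edge.
- apron (a joint): Hinge of the apron, rad: 0 as it rests on its feet, growing as its lower edge is lifted (0.04 is about 5 mm at the edge). Its edge weighs about 2 N and falls back when let go.
- bin: Grey plastic dough tray, fixed to the counter, 300 mm in its x by 260 mm in its y by 55 mm high, walls and floor 5 mm; the origin is under its centre on the counter, z up. The strip and the short piece lie in it one behind the other along its x, in either order.
- spare_lip (a point): Short piece of the same profile, 110 mm long, otherwise the same section as the strip, in the tray: to be left there. The point is the centre of its lip, axes as for the strip.
- table: The stainless counter, its top at z = 0.
- tub: Amber glass jar of sprinkles, 58 mm across and 62 mm high, on the counter between tray and glazing table; origin under its centre. Leave it.
- scraper: Bench scraper lying flat, 110 x 150 mm blade with a round wooden handle, left of the robot, near the tray; origin under its middle. Leave it.
- palette: Spatula lying flat on the counter, 250 mm long, in front of the glazing table on the robot's side; origin under it. Leave it.
- timer: Kitchen timer, 55 x 75 x 22 mm, on the counter to the right; origin under its centre. Leave it.
- bowl: Small steel bowl, 110 mm across and 45 mm high, to the right of the glazing table; origin under its centre. Leave it.
- cutter: Steel ring cutter, 72 mm across and 45 mm high, to the left of the tray; origin under its centre. Leave it.

How it is judged (in metres and radians):
On the way, in this order (a step that is already met when the one before it is completed fails the run):
1. the strip is held and lifted clear of the tray (height (world z) of each of edge_left, edge_right above 0.06 m and height (world z) of strip_lip above 0.075 m and contact force between the fingers and strip above 1 N), for 0.2 s.
2. the back edge of the strip is under the apron along its whole length (x of each of edge_left, edge_right in the frame of lap above 0.015 m and y of edge_left in the frame of lap below 0.145 m and y of edge_right in the frame of lap above -0.145 m and height (world z) of each of edge_left, edge_right below 0.012 m), for 0.2 s.
At the end, for the whole second after the job is handed in: Both ends of the strip's back edge are 18 to 48 mm under the apron's edge, between its feet; the strip lies flat (back edge within 4 mm of the counter, tilt below 0.04 rad), at rest, still held by the gripper and pressed on the counter with 6 to 40 N; the apron rests on its feet (x of edge_left in the frame of lap between 0.018 and 0.048 m and x of edge_right in the frame of lap between 0.018 and 0.048 m and y of edge_left in the frame of lap below 0.145 m and y of edge_right in the frame of lap above -0.145 m and height (world z) of each of edge_left, edge_right below 0.004 m and height (world z) of strip_lip below 0.021 m and angle between strip_lip's own z axis and vertical below 0.04 rad and contact force between strip and table between 6 and 40 N and contact force between the fingers and strip above 3 N and value of joint apron below 0.015 rad and linear speed of strip below 0.01 m/s); the arm keeps its last pose, push and grip.
It fails at once if the apron is lifted (more than about 5 mm at its edge) (value of joint apron above 0.04 rad).
It fails at once if another thing is pushed away (more than 30 mm) (distance of any of spare_lip, tub, scraper, palette, timer, bowl, cutter from where it was at the start of the episode above 0.03 m).
It also fails if it takes over 45 s, if anything falls off the work surface, if the arm or the gripper's body presses on something with over 40 N, if the wrist force passes 120 N, or if a joint passes its speed limit or range.

## Working session

There is one attempt and no reset: what is moved stays moved. The work goes in short steps, Python scripts to look and compute and a tool call to move; the robot and the scene stay as the last step left them, time stands still between calls to the robot, and variables do not carry over. Pictures are saved under pics/ and viewed, about 8 in all and at most 12, crops included, and the job is handed in when it is done.

Besides the shell and the picture viewer there is one more tool, called after "Emit:" by a JSON object that holds its "fn" and its "kwargs". arm_command: Moves the arm, as the interface text tells. Its arguments: {"type":"object","properties":{"increments":{"type":"array"},"fingers":{"type":"number"},"squeeze":{"type":"number"}},"required":["increments"]}

```bash
mkdir -p pics; ls; python3 - <<'E'
from workcell import manip
import cv2, numpy as np
np.set_printoptions(precision=4,suppress=True)
for n in("scene","top"):
    im=manip.snapshot(n); cv2.imwrite(f"pics/{n}0.png",cv2.cvtColor(im,cv2.COLOR_RGB2BGR))
    c=manip.calibration(n); print(n,c["fx"],c["fy"],c["cx"],c["cy"]); print(np.array(c["T"]))
s=manip.state(); print(s["clock"],s["eef_pos"],s["orientation"],s["contact_force"],s["width"])
E
```

```text
pics
scene 433.69644610172844 433.69644610172844 258.17215358083746 194.48082832884504
[[-0.114   0.6822 -0.7222  1.4471]
 [ 0.9933  0.0912 -0.0707  0.1328]
 [ 0.0176 -0.7254 -0.6881  0.9884]
 [ 0.      0.      0.      1.    ]]
top 458.32506947409064 458.32506947409064 255.3243086414131 192.20956246600343
[[-0.008  -0.9922  0.124   0.2899]
 [-1.      0.0081  0.      0.033 ]
 [-0.001  -0.124  -0.9923  1.86  ]
 [ 0.      0.      0.      1.    ]]
0.1 [ 0.1945 -0.5932  0.2491] [[ 0.3115 -0.0006  0.9502]
 [-0.9502  0.0021  0.3115]
 [-0.0021 -1.      0.0001]] [-0.8459  0.2083 -0.3252] 0.08534334135944642
```

View pics/scene0.png

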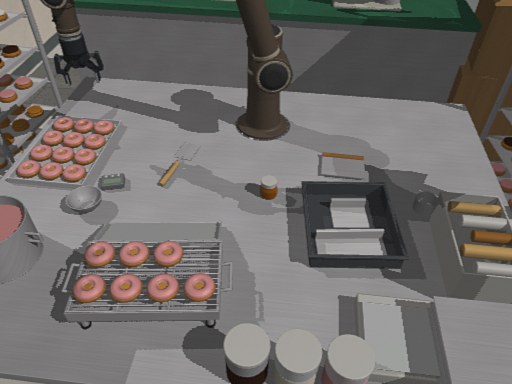

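View pics/top0.png

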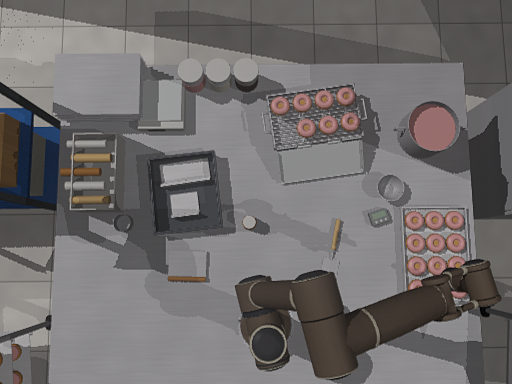

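```bash
python3 - <<'E'
import cv2,numpy as np
t=cv2.imread("pics/top0.png"); s=cv2.imread("pics/scene0.png")
def crop(im,x,y,w,h,k): return cv2.resize(im[y:y+h,x:x+w],None,fx=k,fy=k,interpolation=cv2.INTER_CUBIC)
a=np.vstack([crop(t,140,145,100,100,4)[:400], ])
b=crop(s,290,170,120,100,4)[:, :400]; b=crop(s,300,175,100,100,4)
cv2.imwrite("pics/tray.png",np.hstack([a,b]))
a=crop(t,262,80,114,110,3.5); b=crop(s,60,215,180,125,2.2)
H=max(a.shape[0],b.shape[0]); p=lambda i:cv2.copyMakeBorder(i,0,H-i.shape[0],0,0,cv2.BORDER_CONSTANT)
cv2.imwrite("pics/apron.png",np.hstack([p(a),p(b)])[:, :800])
E
```

```text
(no output)
```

View pics/tray.png

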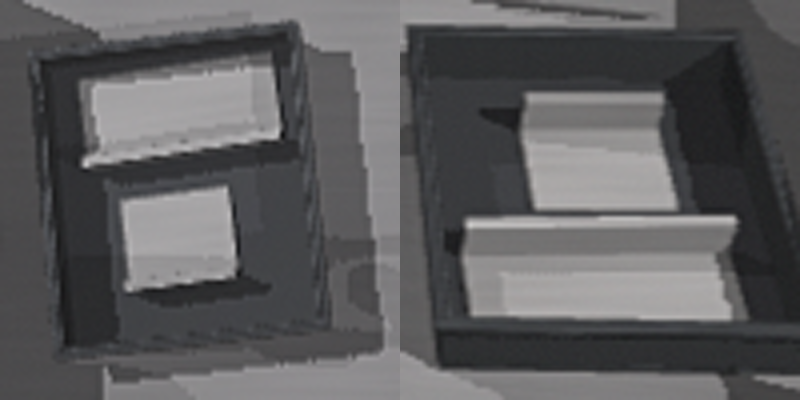

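View pics/apron.png

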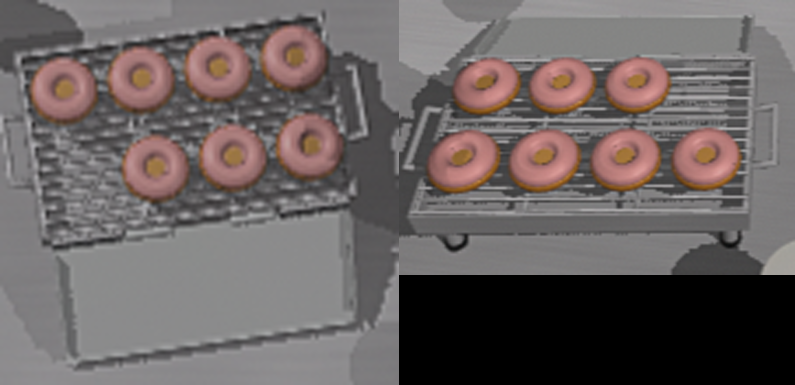

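```bash
cat > h.py <<'E'
import numpy as np, cv2
from workcell import manip
np.set_printoptions(precision=4,suppress=True)
def ray(n,p):
    c=manip.calibration(n);T=np.array(c["T"])
    d=T[:3,:3]@np.array([(p[0]-c["cx"])/c["fx"],(p[1]-c["cy"])/c["fy"],1]);return T[:3,3],d/np.linalg.norm(d)
def plane(n,p,z): o,d=ray(n,p);return o+d*(z-o[2])/d[2]
def tri(pt,ps):
    o1,d1=ray("top",pt);o2,d2=ray("scene",ps)
    k=np.linalg.lstsq(np.c_[d1,-d2],o2-o1,rcond=None)[0];a=o1+k[0]*d1;b=o2+k[1]*d2;return (a+b)/2,np.linalg.norm(a-b)
def proj(n,P):
    c=manip.calibration(n);q=np.linalg.inv(np.array(c["T"]))@np.r_[P,1];return np.array([c["fx"]*q[0]/q[2]+c["cx"],c["fy"]*q[1]/q[2]+c["cy"]])
E
python3 - <<'E'
from h import *
print("nose",manip.nose_length)
t=cv2.imread("pics/top0.png");s=cv2.imread("pics/scene0.png")
def comps(im,x,y,w,h,th):
    m=(im[y:y+h,x:x+w].min(2)>th).astype(np.uint8)
    c,_=cv2.findContours(m,0,2)
    for k in c:
        if cv2.contourArea(k)>100: print(cv2.boxPoints(cv2.minAreaRect(k)).ravel().round(1)+np.tile([x,y],4),cv2.contourArea(k))
print("top");comps(t,152,155,66,75,120)
print("scene");comps(s,310,190,82,66,110)
for nm,a,b in(("L",(161.2,185.2),(384.5,229.3)),("R",(210,179),(315.5,229.3))): print(nm,*tri(a,b))
print("spare L",*tri((140+122/4,145+289/4),(300+265/4,175+94/4)),"R",*tri((140+237/4,145+274/4),(300+123/4,175+94/4)))
for nm,a,b in(("apL",(283.4,183.2),(220.5,222.7)),("apR",(364.3,172.9),(106.8,222.7))): print(nm,*tri(a,b),plane("top",a,.012),plane("scene",b,.012))
print(t[150:180:6,320],s[228:240:4,150], t[190:200:4,320])
E
```

```text
nose 0.019
top
[168.3 194.7 196.4 191.2 199.2 213.6 171.1 217.1] 564.5
[158.1 165.8 207.3 158.8 210.2 179.1 161.  186.1] 843.5
scene
[316. 229. 383. 229. 383. 254. 316. 254.] 1575.5
[330. 198. 368. 198. 368. 227. 330. 227.] 973.0
L [0.5497 0.4165 0.0383] 0.011460673596896594
R [0.5731 0.2175 0.0354] 0.004630208619713442
spare L [0.4204 0.375  0.0356] 0.005980893503748897 R [0.4344 0.2616 0.0346] 0.00804915312138744
apL [ 0.5569 -0.0753  0.0058] 0.013354731230168325 [ 0.557  -0.0815  0.012 ] [ 0.5621 -0.0673  0.012 ]
apR [ 0.5983 -0.4148  0.002 ] 0.000396938833233328 [ 0.5967 -0.4126  0.012 ] [ 0.6069 -0.409   0.012 ]
[[139 140 139]
 [139 138 139]
 [139 139 139]
 [139 139 139]
 [139 139 138]] [[132 133 133]
 [133 134 134]
 [132 132 132]] [[138 135 137]
 [140 137 139]
 [139 136 139]]
```

```bash
python3 - <<'E'
from h import *
t=cv2.imread("pics/top0.png",0);s=cv2.imread("pics/scene0.png",0)
f=lambda im,x,y,w,h,k:cv2.resize(np.clip((im[y:y+h,x:x+w].astype(float)-90)*3.2,0,255).astype(np.uint8),None,fx=k,fy=k,interpolation=cv2.INTER_NEAREST)
cv2.imwrite("pics/ap2.png",np.vstack([f(t,272,160,104,30,7)[:,:728],f(s,90,215,145,35,5)[:, :728] if 0 else cv2.copyMakeBorder(f(s,90,215,145,35,5),0,0,0,3,0)]))
for z in (.041,.038):
  for n,ps in(("top",[(161,186.4),(210.2,179.5)]),("scene",[(383.3,228.6),(315.6,228.6)])):
    print(z,n,[plane(n,p,z)[:2] for p in ps])
for u in range(290,362,14): print(u,t[168:192,u])
for u in range(110,222,22): print(u,s[216:230,u])
E
```

```text
0.041 top [array([0.5438, 0.4108]), array([0.5702, 0.2138])]
0.041 scene [array([0.5492, 0.4184]), array([0.5752, 0.2196])]
0.038 top [array([0.5442, 0.4115]), array([0.5706, 0.2141])]
0.038 scene [array([0.5464, 0.4193]), array([0.5725, 0.2198])]
290 [139 139 139 139 139 139 139 138 139 139 139 139 138 146 144  82 109 146
 140 141 138 139 138 140]
304 [139 139 139 138 138 139 138 139 139 139 139 146 145  81 107 145 141 137
 137 139 139 138 135 140]
318 [139 138 139 139 139 139 139 139 140 145 143  81 105 143 139 137 137 136
 135 137 137 137 135 138]
332 [138 139 138 139 139 139 139 146 145  81 107 145 141 139 138 140 140 139
 137 139 140 138 139 140]
346 [138 140 139 140 139 146 144  83 106 145 140 141 141 140 138 141 143 142
 139 140 141 141 142 143]
360 [125 141 140 146 143  82 107 147 141 141 141 141 138 137 139 141 140 140
 140 139 139 138 139 140]
110 [122 121 124 125 127 138 150 142 117 118 132 132 133 133]
132 [154 153 150 152 153 154 151 131 131 132 131 132 132 132]
154 [149 150 151 152 151 151 157 132 131 131 132 133 132 131]
176 [147 148 146 147 148 150 152 132 132 131 132 132 132 132]
198 [150 148 151 151 149 150 163 133 130 131 132 133 133 131]
220 [152 152 152 150 148 146 148 119 121 124 130 127 123 122]
```

View pics/ap2.png

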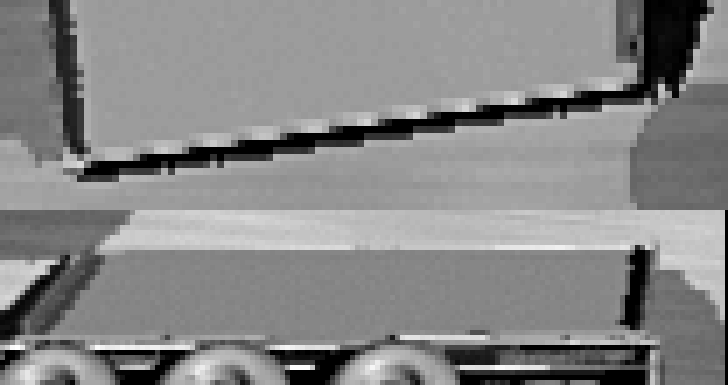

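```bash
python3 - <<'E'
from h import *
for z in (.013,.0):
  for n,ps in(("top",[(282.6,183.4),(362.9,171.9)]),("scene",[(220.3,222.5),(109.5,222.5)])):
    a,b=[plane(n,p,z)[:2] for p in ps]; print(z,n,a,b,np.linalg.norm(a-b),np.degrees(np.arctan2(a[0]-b[0],b[1]-a[1])),(a+b)/2)
for a,b in(((282.6,183.4),(220.3,222.5)),((362.9,171.9),(109.5,222.5)),((161,186.4),(383.3,228.6)),((210.2,179.5),(315.6,228.6))):print(*tri(a,b))
# scraper/tub etc check: tray rim corners top
for p in((140+35/4,145+60/4),(140+297/4,145+25/4),(140+328/4,145+328/4),(140+62/4,145+352/4)):print(plane("top",p,.055)[:2])
E
```

```text
0.013 top [ 0.556  -0.0782] [ 0.6008 -0.4068] 0.3315800073017322 -172.2455354698 [ 0.5784 -0.2425]
0.013 scene [ 0.5622 -0.0679] [ 0.6059 -0.4007] 0.33568508819208326 -172.51843613427596 [ 0.5841 -0.2343]
0.0 top [ 0.5579 -0.079 ] [ 0.6029 -0.4099] 0.33391385992547384 -172.2455354698 [ 0.5804 -0.2444]
0.0 scene [ 0.5504 -0.0706] [ 0.5947 -0.4078] 0.3401592658881724 -172.51843613427593 [ 0.5726 -0.2392]
[ 0.5563 -0.074   0.0061] 0.009360289816571013
[ 0.6011 -0.4061  0.0072] 0.0041620621182148765
[0.545  0.4158 0.036 ] 0.007784414954112306
[0.571  0.2172 0.036 ] 0.00568751703430145
[0.649  0.4589]
[0.6826 0.1966]
[0.3788 0.1652]
[0.3573 0.4263]
```

Emit:
{"fn": "arm_command", "kwargs": {"increments": [[-0.231,0,0.397,-40],[-0.231,0,0.397,-40],[-0.231,0,0.397,-40],[-0.231,0,0.397,-40],[-0.231,0,0.397,-40],[-0.231,0,0.397,-40],[-0.231,0,0.397,-40],[-0.231,0,0.397,-40],[-0.231,0,0.397,-40],[-0.231,0,0.397,-40],[-0.231,0,0.397,-40],[-0.749,0,0.635,-79.4],[-0.749,0,0.635,-79.4],[-0.749,0,0.635,-79.4],[-0.749,0,0.635,-79.4],[-0.749,0,0.635,-79.4],[-0.749,0,0.635,-79.4],[-0.749,0,0.635,-79.4],[-0.749,0,0.635,-79.4],[-0.749,0,0.635,-79.4]], "fingers": 0.03, "squeeze": 60}}

```text
clock: 1.77
eef_pos: [0.5417, 0.1231, 0.2499]
orientation: [[0.991, -0.001, -0.132], [0.132, -0.0, 0.991], [-0.001, -1.0, -0.0]]
contact_force: [0.7, 0.1, -0.3]
width: 0.03
```

Emit:
{"fn": "arm_command", "kwargs": {"increments": [[0.02,0.03,0.094,0],[0.048,0.06,0.1885,0],[0.048,0.06,0.1885,0],[0.048,0.09,0.1885,0],[0.048,0.12,0.1885,0],[0.048,0.13,0.1885,0],[0.048,0.13,0.1885,0],[0.048,0.13,0.1885,0],[0.048,0.13,0.1885,0]]}}

```text
clock: 2.52
eef_pos: [0.5654, 0.3139, 0.1207]
orientation: [[0.991, 0.0, -0.132], [0.132, -0.0, 0.991], [0.0, -1.0, -0.0]]
contact_force: [0.2, 0.3, -0.2]
width: 0.0299
```

```bash
python3 - <<'E'
from h import *
t=manip.snapshot("top")[:,:,::-1];s=manip.snapshot("scene")[:,:,::-1]
st=manip.state();P=st["eef_pos"];R=np.array(st["orientation"]);print(st["clock"],P,R[:,0],st["contact_force"])
tip=P+R[:,1]*.019;print(proj("top",tip),proj("scene",tip),proj("scene",P))
f=lambda im,x,y,w,h,k:cv2.resize(im[y:y+h,x:x+w],None,fx=k,fy=k,interpolation=cv2.INTER_CUBIC)
cv2.imwrite("pics/t1.png",np.hstack([f(t,145,145,90,90,4.4),f(s,305,165,90,90,4.4)]))
E
```

```text
2.6167 [0.567  0.3139 0.1232] [0.9915 0.1303 0.0045] [ 0.2189 -0.5498  0.6785]
[182.7505 178.0246] [351.4184 214.746 ] [352.5255 210.0339]
```

View pics/t1.png

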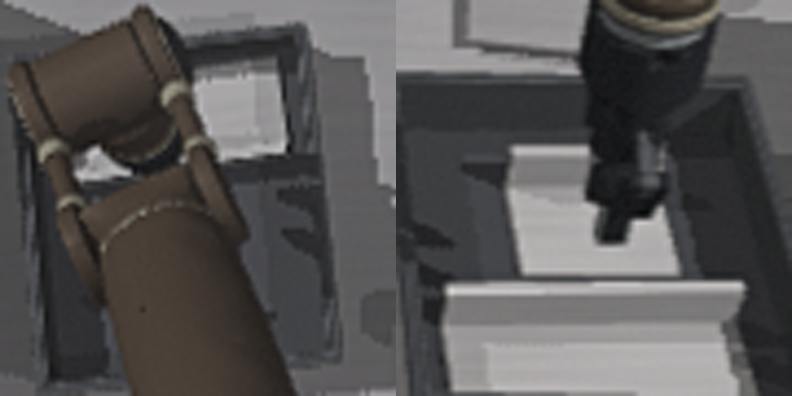

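Emit:
{"fn": "arm_command", "kwargs": {"increments": [[0,0.02,0,0],[0,0.04,0,0],[0,0.055,0,0],[0,0.065,0,0],[0,0.07,0,0],[0,0.07,0,0]], "fingers": 0.036}}

```text
clock: 3.12
eef_pos: [0.5648, 0.3136, 0.0498]
orientation: [[0.991, -0.001, -0.131], [0.131, -0.001, 0.991], [-0.001, -1.0, -0.0]]
contact_force: [-0.4, 0.3, -0.1]
width: 0.0359
```

Emit:
{"fn": "arm_command", "kwargs": {"increments": [[0,0.006,0,0],[0,0.012,0,0],[0,0.017,0,0],[0,0.017,0,0]]}}

```text
clock: 3.45
eef_pos: [0.5644, 0.3139, 0.0322]
orientation: [[0.991, -0.002, -0.131], [0.131, -0.001, 0.991], [-0.002, -1.0, -0.001]]
contact_force: [-0.2, 0.0, -0.1]
width: 0.0363
```

Emit:
{"fn": "arm_command", "kwargs": {"increments": [[0,0,0,0],[0,0,0,0],[0,0,0,0],[0,0,0,0],[0,0,0,0],[0,0,0,0],[0,0,0,0],[0,0,0,0]], "fingers": 0, "squeeze": 80}}

```text
clock: 4.12
eef_pos: [0.5654, 0.3144, 0.0337]
orientation: [[0.991, 0.001, -0.131], [0.131, 0.0, 0.991], [0.001, -1.0, 0.0]]
contact_force: [0.1, 1.0, 2.3]
width: 0.0082
```

Emit:
{"fn": "arm_command", "kwargs": {"increments": [[0,-0.01,0,0],[0,-0.02,0,0],[0,-0.04,0,0],[0,-0.06,0,0],[0,-0.08,0,0],[0,-0.1,0,0],[0,-0.12,0,0],[0,-0.12,0,0],[0,-0.12,0,0],[0,-0.12,0,0]], "squeeze": 100}}

```text
clock: 4.95
eef_pos: [0.5642, 0.3138, 0.1524]
orientation: [[0.991, -0.002, -0.131], [0.131, -0.001, 0.991], [-0.002, -1.0, -0.001]]
contact_force: [-1.0, -0.7, -2.0]
width: 0.0079
```

```bash
python3 - <<'E'
from h import *
s=manip.snapshot("scene")[:,:,::-1];t=manip.snapshot("top")[:,:,::-1]
st=manip.state();print(st["clock"],st["eef_pos"],st["contact_force"],st["wrist_torque"],st["width"])
f=lambda im,x,y,w,h,k:cv2.resize(im[y:y+h,x:x+w],None,fx=k,fy=k,interpolation=cv2.INTER_CUBIC)
cv2.imwrite("pics/t2.png",np.hstack([f(t,145,130,90,100,4.4),f(s,305,150,90,100,4.4)]))
E
```

```text
5.05 [0.5636 0.3135 0.1512] [-0.1931  0.5289 -1.9338] [-0.0846  0.0861 -0.0157] 0.007849803499353549
```

View pics/t2.png

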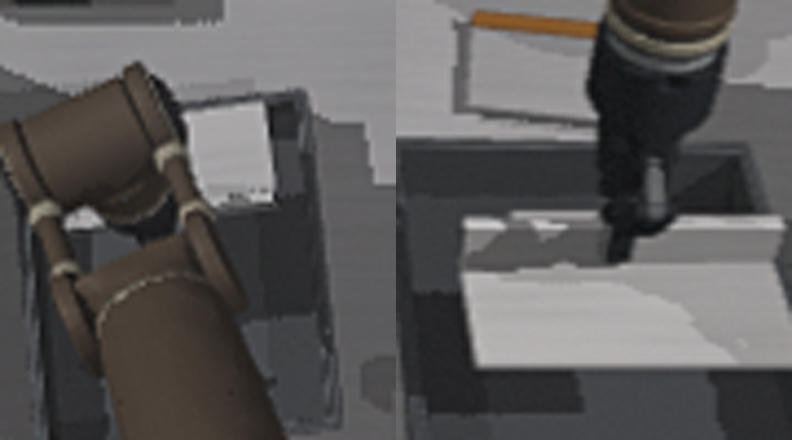

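Emit:
{"fn": "arm_command", "kwargs": {"increments": [[-0.003,0,-0.01,0],[-0.008,0,-0.03,0],[-0.017,0,-0.06,0],[-0.026,0,-0.095,0],[-0.037,0,-0.13,0],[-0.047,0,-0.165,0],[-0.056,0,-0.2,0],[-0.068,0,-0.24,0],[-0.079,0,-0.28,0],[-0.09,0,-0.32,0],[-0.102,0,-0.36,0],[-0.113,0,-0.4,0],[-0.124,0,-0.44,0],[-0.135,0,-0.48,0],[-0.144,0,-0.51,0],[-0.151,0,-0.535,0],[-0.155,0,-0.549,0],[-0.155,0,-0.549,0],[-0.155,0,-0.549,0]]}}

```text
clock: 6.63
eef_pos: [0.4827, -0.2504, 0.1525]
orientation: [[0.992, -0.001, -0.129], [0.129, 0.002, 0.992], [-0.001, -1.0, 0.002]]
contact_force: [0.7, -0.1, -2.6]
width: 0.0083
```

Emit:
{"fn": "arm_command", "kwargs": {"increments": [[0,0.015,0,0],[0,0.035,0,0],[0,0.055,0,0],[0,0.07,0,0],[0,0.08,0,0],[0,0.085,0,0],[0,0.085,0,0],[0,0.085,0,0]]}}

```text
clock: 7.3
eef_pos: [0.484, -0.2499, 0.0685]
orientation: [[0.991, 0.0, -0.132], [0.132, -0.0, 0.991], [0.0, -1.0, -0.0]]
contact_force: [0.4, 0.1, -1.3]
width: 0.0081
```

```bash
python3 - <<'E'
from h import *
s=manip.snapshot("scene")[:,:,::-1];t=manip.snapshot("top")[:,:,::-1]
cv2.imwrite("pics/s3r.png",s);cv2.imwrite("pics/t3r.png",t)
st=manip.state();P=st["eef_pos"];R=np.array(st["orientation"]);print(st["clock"],P,R,st["contact_force"],st["width"])
S=np.c_[R[:,0],R[:,2],-R[:,1]]
for n in("top","scene"):
    print(n,[proj(n,P+S@np.array(o)).round(1) for o in([.09,.1,-.0235],[.09,-.1,-.0235],[-.005,.1,.008],[-.005,-.1,.008])])
f=lambda im,x,y,w,h,k:cv2.resize(im[y:y+h,x:x+w],None,fx=k,fy=k,interpolation=cv2.INTER_CUBIC)
cv2.imwrite("pics/t3.png",np.hstack([f(t,270,160,110,90,3.6),f(s,85,150,150,100,2.67)[:324] if 0 else cv2.copyMakeBorder(f(s,85,150,150,100,2.67),0,57,0,0,0)[:324]]))
E
```

```text
7.4 [ 0.4846 -0.2507  0.0694] [[ 0.9913  0.0019 -0.1318]
 [ 0.1318 -0.0011  0.9913]
 [ 0.0018 -1.     -0.0014]] [ 0.2971 -0.221  -2.4968] 0.008397184354407847
top [array([298.4, 180.9]), array([347.8, 174. ]), array([302.8, 203.6]), array([353.4, 196.5])]
scene [array([196.4, 212.4]), array([129.6, 212.4]), array([198.2, 183.6]), array([133.8, 183.5])]
```

View pics/t3.png

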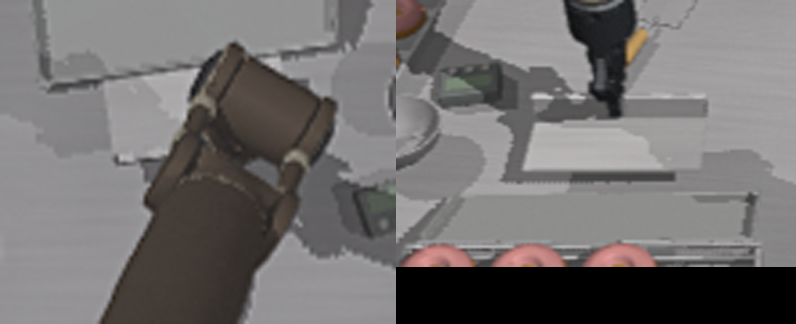

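Emit:
{"fn": "arm_command", "kwargs": {"increments": [[-0.01,0,0,0],[-0.01,0.01,0,0],[-0.01,0.02,0,0],[-0.01,0.028,0,0],[-0.01,0.034,0,0],[-0.01,0.036,0,0],[-0.01,0.036,0,0],[-0.01,0.036,0,0]]}}

```text
clock: 8.07
eef_pos: [0.4737, -0.2517, 0.0319]
orientation: [[0.991, -0.0, -0.131], [0.131, 0.0, 0.991], [-0.0, -1.0, 0.0]]
contact_force: [-0.2, 0.3, -2.3]
width: 0.0082
```

Emit:
{"fn": "arm_command", "kwargs": {"increments": [[0,0.001,0,0],[0,0.002,0,0],[0,0.003,0,0],[0,0.004,0,0],[0,0.004,0,0],[0,0.004,0,0]]}}

```text
clock: 8.57
eef_pos: [0.474, -0.2518, 0.0287]
orientation: [[0.991, 0.001, -0.131], [0.131, -0.0, 0.991], [0.0, -1.0, -0.0]]
contact_force: [-0.4, 1.1, 1.4]
width: 0.0081
```

Emit:
{"fn": "arm_command", "kwargs": {"increments": [[0.004,-0.001,0,0],[0.009,-0.001,0,0],[0.014,-0.001,0,0],[0.019,-0.001,0,0],[0.024,-0.001,0,0],[0.029,-0.001,0,0],[0.03,-0.001,0,0]]}}

```text
clock: 9.15
eef_pos: [0.5047, -0.2478, 0.0294]
orientation: [[0.991, 0.001, -0.132], [0.132, -0.0, 0.991], [0.001, -1.0, -0.001]]
contact_force: [-0.2, -0.7, -2.4]
width: 0.0086
```

Emit:
{"fn": "arm_command", "kwargs": {"increments": [[0.005,0,0,0],[0.01,0,0,0],[0.015,0,0,0],[0.02,0,0,0],[0.021,0,0,0],[0.021,0.001,0,0],[0.021,0.002,0,0],[0.021,0.002,0,0]]}}

```text
clock: 9.82
eef_pos: [0.5252, -0.2452, 0.0287]
orientation: [[0.991, 0.001, -0.131], [0.131, -0.0, 0.991], [0.001, -1.0, -0.0]]
contact_force: [-0.7, 2.0, 5.1]
width: 0.0085
```

```bash
python3 - <<'E'
from h import *
s=manip.snapshot("scene")[:,:,::-1];t=manip.snapshot("top")[:,:,::-1]
cv2.imwrite("pics/s4r.png",s);cv2.imwrite("pics/t4r.png",t)
st=manip.state();print(st["clock"],st["eef_pos"],st["contact_force"],st["wrist_torque"],st["width"])
f=lambda im,x,y,w,h,k:cv2.resize(im[y:y+h,x:x+w],None,fx=k,fy=k,interpolation=cv2.INTER_CUBIC)
cv2.imwrite("pics/t4.png",np.hstack([f(t,275,155,100,65,4),cv2.copyMakeBorder(f(s,100,180,133,65,3),0,65,0,0,0)]))
E
```

```text
9.9167 [ 0.5251 -0.2452  0.0287] [0.0515 1.7532 5.0903] [0.3744 0.1491 0.0604] 0.007953673331123502
```

View pics/t4.png

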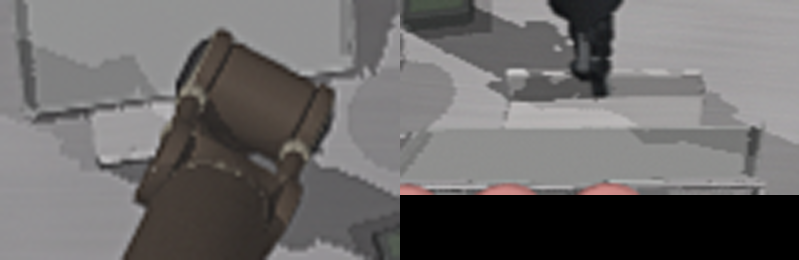

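```bash
python3 - <<'E'
from h import *
t=cv2.imread("pics/t4r.png",0);s=cv2.imread("pics/s4r.png",0)
for u in (300,304,308,312): print(u,t[176:204,u])
for u in (140,150,180,190,196): print(u,s[198:228,u])
print(s[206,128:142],s[206,194:208]); print(s[216,128:142],s[216,194:210])
E
```

```text
300 [127 128 127 133 132  79 119 164 157 155 157 156 157 159 158 157 153 158
 180 142  54 101 149 144 143 143 143 140]
304 [127 127 127 133 130 113 159 159 157 157 157 155 156 158 156 156 154 159
 168 133  72  94 110 145 145 144 142 141]
308 [127 130 139 139  72 118 162 157 157 157 155 155 157 155 156 147 138 176
 158  64  97  96  95  93 113 152 139 118]
312 [128 126 125 113 113 136 157 155 155 155 154 156 156 155 156 156 164 168
  97  58  62  68  64  70  65  61  60  57]
140 [101 102 102  96 109 197 188 146 125 125 126 114  88  87  81  95 180 179
 179 179 175 175 178 177 170 142 140 142 142 143]
150 [101 100 102 100  98 128 184 120 121 104  86  85  87  87  81  92 156 157
 179 179 174 175 179 177 171 141 140 142 142 142]
180 [159 161 159 159 158 161 156 136 123 123 123 124 122 124 153 160 159 158
 160 158 158 159 160 159 150 118 116 115 119 135]
190 [159 159 160 159 157 152 157 144 123 122 124 124 123 124 153 159 159 160
 160 159 159 161 160 159 152 119 117 117 118 119]
196 [157 160 159 156 157 177 176 116 121 124 122 124 122 122 151 159 159 160
 161 159 158 161 159 160 156 118 115 117 116 120]
[163 165 164 166 165 147 105 117 136 126 125 125 125 115] [122 120 121 120 120 115 125 159 160 159 159 159 158 158]
[166 165 166 165 166 168 167 162 167 181 179 180 179 179] [161 159 161 162 162 160 146 134 136 137 136 136 135 135 136 134]
```

```bash
python3 - <<'E'
from h import *
u=np.array([.991,.132])
d=(plane("top",(300,180.5),.013)-plane("top",(300,195.2),.036))[:2]@u; print("top lipfront->edge",d,"depth",.095-d)
for c in(140,196):
    d=(plane("scene",(c,222.6),.013)-plane("scene",(c,202.5),.036))[:2]@u; print("scene",d,"depth",.095-d)
a,b=plane("scene",(134.5,206),.03)[:2],plane("scene",(200.3,206),.03)[:2];print(a,b,np.linalg.norm(a-b),(a+b)/2)
E
```

```text
top lipfront->edge 0.061972789430293045 depth 0.033027210569706957
scene 0.06369117535526447 depth 0.03130882464473553
scene 0.06395855319322327 depth 0.03104144680677673
[ 0.5436 -0.3401] [ 0.5169 -0.1384] 0.20349908767853805 [ 0.5303 -0.2392]
```

Emit:
{"fn": "arm_command", "kwargs": {"increments": [[0,0.0005,0,0],[0,0.001,0,0],[0,0.001,0,0],[0,0.001,0,0],[0,0.001,0,0]]}}

```text
clock: 10.33
eef_pos: [0.5252, -0.2452, 0.0287]
orientation: [[0.991, 0.001, -0.131], [0.131, -0.0, 0.991], [0.001, -1.0, -0.0]]
contact_force: [-2.2, 2.5, 10.2]
width: 0.008
```

Emit:
{"fn": "arm_command", "kwargs": {"increments": [[0,0.0005,0,0],[0,0.0008,0,0],[0,0.0008,0,0],[0,0.0008,0,0],[0,0.0008,0,0],[0,0.0008,0,0],[0,0.0008,0,0]]}}

```text
clock: 10.92
eef_pos: [0.5252, -0.2452, 0.0287]
orientation: [[0.991, 0.001, -0.131], [0.131, 0.0, 0.991], [0.001, -1.0, -0.0]]
contact_force: [-4.6, 3.9, 15.8]
width: 0.0082
```

```bash
python3 - <<'E'
from h import *
s=manip.snapshot("scene")[:,:,::-1].copy();s0=cv2.imread("pics/s4r.png")
for _ in range(3):
    manip.snapshot("top");st=manip.state();print(st["clock"],st["eef_pos"],st["contact_force"],st["wrist_torque"],st["width"])
g=cv2.cvtColor(s,cv2.COLOR_BGR2GRAY)
for u in (140,150,190,196): print(u,g[200:206,u],g[220:226,u])
f=lambda im:cv2.resize(im[180:250,100:233],None,fx=5,fy=5,interpolation=cv2.INTER_CUBIC)
cv2.imwrite("pics/t5.png",f(s))
E
```

```text
11.0167 [ 0.5252 -0.2452  0.0287] [-3.7519  4.1035 16.0091] [0.5279 0.6832 0.038 ] 0.008211475556276467
11.0667 [ 0.5252 -0.2452  0.0287] [-4.0259  3.9742 16.1742] [0.5965 0.6416 0.0591] 0.008176227444605333
11.1167 [ 0.5252 -0.2452  0.0287] [-3.9058  4.0239 15.2297] [ 0.5694  0.6573 -0.0412] 0.008487192080948763
140 [101  96 111 197 189 146] [179 178 170 142 142 143]
150 [103 101  98 129 186 122] [180 177 171 143 141 142]
190 [161 160 158 154 156 144] [161 160 153 119 118 118]
196 [160 158 158 178 178 119] [160 159 155 118 117 119]
```

View pics/t5.png

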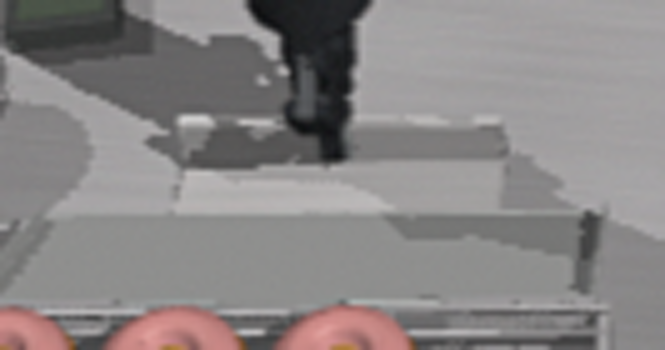

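```bash
python3 -c "
from workcell import manip
print(manip.hand_in())"
```

```text
the job is handed in; nothing more can be done
None
```

The drip strip is out of the tray and tucked under the apron. The gripper still holds it by the lip and presses it on the counter. I handed the job in at about 11 s of the 45 s; no verdict is reported.

**Last checks:**
- **Tuck depth:** the top view gave 33 mm at the left end of the strip. The scene view gave 31 mm at both ends. The limits are 18 to 48 mm.
- **Sideways position:** the strip is centred to about 5 mm between the feet.
- **Apron:** its edge stayed in the same image row (222.5) throughout, so I saw no sign of lifting.
- **Push:** the force reading was a steady 15 to 16 N upward. Adding the strip's weight, that is about 18 N on the counter, or 1.8 kg.
- **Grip:** I commanded 100 N. The fingers stayed at about 8 mm, slightly under the 10 mm lip.

**Disagreements and gaps:**
- **Camera bias:** heights measured from the two views came out about 5 mm low, and the two cameras differed by up to about 10 mm in y. The bias was the same for strip and apron, so I averaged the views and relied on relative positions.
- **Sideways force:** about 4 N each in x and y remained while pressing, but the measured tool position did not change.
- **Flatness:** I judged this only from the lip line in the picture and the unchanged tool height. The tucked back edge is out of sight and was not measured directly.
- **Other things:** I did not measure the short piece or the other counter items again after the move.

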